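# Size a curtain ring on the stepped cone

### The job

Three wooden curtain rings of different sizes lie on the counter beside the stepped metal sizing cone. Pick out the one that fits the cone's middle step, the step marked with two lines (the medium ring), and slide it down over the cone until it stops there and lies flat, holding it all the way down rather than dropping it on; then let go. Leave the other two rings where they lie.

Things in the scene. Friction and masses are not known exactly. Their poses are not given: they have to be found in the camera images.
- medium_ring_center (a point): centre (half-way up, 7 mm above its underside) of the medium one of three flat plain light-wood curtain rings, lying flat on the counter; outer diameter 60 mm, hole 44 mm, 14 mm high, square-edged; z is the ring's axis; about 30 g. This is the ring for the middle step. A tall fixed monitor stands behind the rings (further from the robot): come in along the front edge of the counter
- small_ring_center (a point): centre (half-way up, 7 mm above its underside) of the smallest of three flat plain light-wood curtain rings, lying flat on the counter; outer diameter 40 mm, hole 24 mm, 14 mm high, square-edged; z is the ring's axis
- large_ring_center (a point): centre (half-way up, 7 mm above its underside) of the largest of three flat plain light-wood curtain rings, lying flat on the counter; outer diameter 76 mm, hole 60 mm, 14 mm high, square-edged; z is the ring's axis
- middle_step (a point): on the upright axis of the fixed aluminium sizing cone, at its middle step; z up. Diameters and heights over the counter, mm: base 100 to 12; foot 72 (three lines) to the lowest step at 28; 54 (two lines) to the middle step at 50; 39 to 60, tapering to 28 at the top step at 68; nose 20 to 74, tapering to 6 at the tip, 86. Steps are flat. Seated, the medium ring's centre is 7 above this point
Not all that is in view belongs to the job. Leave any orange or purple look-alike of the part that bears medium_ring_center alone.

How it is judged (in metres and radians):
On the way:
1. the medium ring, still held in the fingers, is round the cone and down to within 12 mm of the middle step (z of medium_ring_center in the frame of middle_step between 0.002 and 0.019 m and horizontal distance between medium_ring_center and middle_step below 0.007 m and contact force between the fingers and medium_ring above 0.5 N), for 0.05 s.
At the end, for the whole second after the job is handed in: The medium ring rests on the middle step of the cone: its centre 3 to 11 mm above the step and within 7 mm of the cone's axis, level within 10 degrees, at rest and released; the small and the large ring are within 30 mm of where they lay (z of medium_ring_center in the frame of middle_step between 0.003 and 0.011 m and horizontal distance between medium_ring_center and middle_step below 0.007 m and angle between the z axis of medium_ring_center and the z axis of middle_step, either way round below 0.175 rad and linear speed of medium_ring below 0.02 m/s and contact force between the fingers and medium_ring below 0.1 N and distance of each of small_ring_center, large_ring_center from where it was at the start of the episode below 0.03 m); the robot touches nothing.
It fails at once if the small or the large ring is displaced by more than 30 mm (distance of any of small_ring_center, large_ring_center from where it was at the start of the episode above 0.03 m).
It also fails if it takes over 38 s, if anything falls off the work surface, if the arm or the gripper's body presses on something with over 40 N, if the wrist force passes 120 N, or if a joint passes its speed limit or range.

### The arm

A 6-joint arm with a two-finger parallel gripper is mounted at the origin on a cart in front of the work surface, level with it; the furniture and walls round the work are solid. World frame = base frame: x ahead of the robot, y to its left, z up, the work surface at z = 0. Lengths are in m, angles in degrees, forces in N, time in s.
With the tool pointing down it reaches from about 0.375 to 0.9 m from the base axis. Payload 3.1 kg.
Tool frame: the origin (TCP) lies on the centre line of the jaws, within the pads' length; the fingertips stand 11 mm ahead of it and the grasp point (between the pads) lies 8 mm behind it; z points along the fingers, y is the line along which they close (so a half turn about z gives the same grasp; the last joint's range is limited). The gripper opens to 87 mm and grips with 3 to 60 N. Pads are 19 mm wide; open, the fingers measure 117 mm over their backs; the gripper's body (75 mm by 190 mm) begins 51 mm behind the grasp point.
Start: joints at [65.804, 30.224, 82.088, -0, 67.689, -10.227], TCP at [0.151, 0.607, 0.234] pointing down, gripper open.
Joint ranges: [-176.69, 176.69], [-43.24, 126.21], [12.49, 139.97], [-82, 262], [0, 151.66], [-163.58, 163.58]. Speed limits (degrees/s): [159.86, 159.86, 180, 180, 180, 180].

### API

Orientations are given as a 3x3 rotation matrix whose columns are the frame's x, y, z axes.
In Python, from rig import * gives the robot as it stands.
- The arm moves only by the shell command python3 -m inch 'ROWS'. ROWS is JSON, a list of rows, each an object of numbers: "gripper": the opening in per cent of the stroke, from 0 (shut) to 100 (fully open); "dx", "dy", "dz": the shift along the tool's x, y, z in mm; "turn": the turn about the tool's z in rad. A call has 1 to 12 rows; each row is the pose to reach, as a shift and turn from the pose commanded when the call began, along the tool's axes at that moment; what a row does not reach only later rows make up. A row lasts 1/10 s, in which the tool goes at most 50 mm and 8.59 degrees, less where a joint would pass 70% of its speed; a pose out of reach is approached as far as the arm can. A call with a gripper value outside its range is refused whole. The fingers move at their own pace and stop on an object; the grip force is fixed at half the most. Time passes only in rows, so rows that repeat a pose let the fingers close. It gives the time, the measured TCP pose, the force and the opening at its end, in the units of the state.
- read_state(): the state, without advancing time (a new reading comes with each control period).
- capture(name): name is "scene" or "side" or "wrist"; returns the picture (480x640x3 uint8, red, green, blue); there is no depth.
- get_calibration(name): a dict with "camera_matrix" (3x3 intrinsics, pixels), "world_to_cam" (4x4, takes a point from world to camera coordinates); the wrist camera has in their place "T_tool_cam" (4x4, takes a point from camera to tool coordinates, whose origin is the TCP and whose axes are the flange's). Camera axes: x right, y down, z forward; pixel columns grow to the right and rows downward; lengths in m; the calibration is good to about 2 mm. The wrist camera is an equidistant fisheye: a pixel r from the principal point sees the ray r / f radians off the axis. A picture is of the moment at which its call begins: read the wrist's pose just before it. get_calibration takes no time and is no camera call.
- hand_in(): hands the job in, once; it reports no verdict.
Trained networks look in the newest picture that a camera, given by its name, has taken for a name from the list of things; names that differ only in an ending like _2 or _b are one class to them, and where a whole thing is asked for, a point or a joint stands for the part that bears it (a point fixed in the world has none). Each returns a list of dicts, best first, with "score" (0 to 1); they miss things now and then, are a little off and sometimes report something else, mostly with a low value. They report only what shows in the picture. A call takes as long as a camera call. They do not tell look-alikes from the thing itself.
- recognise(camera, query): "extent" ([centre column, centre row, width, height] in pixels, round what is visible of it).
The state is a dict: "time_s": time; "joint_positions": joint angles; "qvel": joint speeds; "tau": joint torques, N m; "position": TCP position; "tcp_rot": TCP orientation; "force": force on the tool from outside, world axes, zero at the start; "moment": the same for the moment, N m; "opening": opening from 0.0 (shut) to 1.0 (fully open).
Only numpy, scipy, OpenCV 4.12 (cv2) and the standard library are available. Lean on these libraries where they do the work, as an engineer would, in place of code of your own. Each camera call takes 0.05 s, during which the arm holds its last target. There are 200 camera calls.

## Working session

There is one attempt and no reset: what is moved stays moved. The work goes in short steps, Python scripts to look and compute and a shell command to move; the robot and the scene stay as the last step left them, time stands still between calls to the robot, and variables do not carry over. Pictures are saved under pics/ and viewed, on a budget of 10 in all, crops included, one or two more only if the job needs it, and the job is handed in when it is done.

```bash
mkdir -p pics; ls; python3 - <<'E'
from rig import *
import cv2,numpy as np
s=read_state(); print(s['time_s'],s['position'],s['tcp_rot'],s['opening'])
ims=[]
for n in ("scene","side"):
    im=capture(n); cv2.imwrite(f"pics/{n}0.png",im[:,:,::-1])
    for q in ("medium_ring_center","small_ring_center","large_ring_center","middle_step"):
        print(n,q,[(np.round(d['extent'],1).tolist(),round(d['score'],2)) for d in recognise(n,q)])
    c=get_calibration(n); print(np.array(c['camera_matrix']).round(1).tolist(),np.array(c['world_to_cam']).round(3).tolist())
im=capture("wrist"); cv2.imwrite("pics/wrist0.png",im[:,:,::-1])
print({k:np.array(v).round(4).tolist() for k,v in get_calibration("wrist").items()})
print(read_state()['time_s'])
E
```

```text
pics
0.0 [0.15051368 0.60586848 0.23257427] [[-9.70443708e-01  2.41325915e-01 -9.01653532e-04]
 [ 2.41327260e-01  9.70441833e-01 -1.94993363e-03]
 [ 4.04432790e-04 -2.10989440e-03 -9.99997692e-01]] 1.002055968732422
scene medium_ring_center [([259.9, 281.6, 28.2, 22.6], 0.76), ([180.2, 241.8, 27.0, 14.3], 0.7), ([283.4, 232.0, 22.5, 15.2], 0.63)]
scene small_ring_center [([369.6, 319.2, 24.5, 17.8], 0.88)]
scene large_ring_center [([313.0, 290.8, 38.7, 28.0], 0.58)]
scene middle_step [([455.6, 312.4, 56.8, 60.2], 0.55)]
[[481.4, 0.0, 314.0], [0.0, 481.4, 242.7], [0.0, 0.0, 1.0]] [[0.455, -0.89, -0.026, -0.317], [-0.428, -0.194, -0.883, 0.283], [0.781, 0.413, -0.469, 0.634], [0.0, 0.0, 0.0, 1.0]]
side medium_ring_center [([338.4, 305.1, 28.3, 24.4], 0.61), ([233.5, 282.2, 24.6, 19.3], 0.54)]
side small_ring_center [([403.9, 242.8, 17.3, 14.3], 0.76)]
side large_ring_center [([361.9, 270.9, 33.7, 28.0], 0.67)]
side middle_step [([408.3, 199.0, 34.4, 44.0], 0.75)]
[[617.6, 0.0, 313.6], [0.0, 617.6, 240.8], [0.0, 0.0, 1.0]] [[-0.835, -0.551, 0.017, 0.44], [-0.375, 0.546, -0.749, 0.308], [0.403, -0.632, -0.662, 1.094], [0.0, 0.0, 0.0, 1.0]]
{'camera_matrix': [[371.6483, 0.0, 311.8799], [0.0, 371.6483, 241.1825], [0.0, 0.0, 1.0]], 'T_tool_cam': [[0.0003, -0.9579, -0.2872, 0.0792], [1.0, 0.0001, 0.0007, -0.0003], [-0.0006, -0.2872, 0.9579, -0.1515], [0.0, 0.0, 0.0, 1.0]]}
0.55
```

View pics/scene0.png

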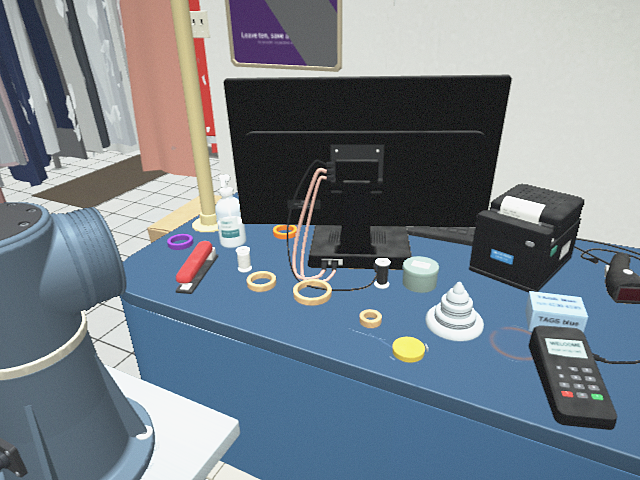

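View pics/side0.png

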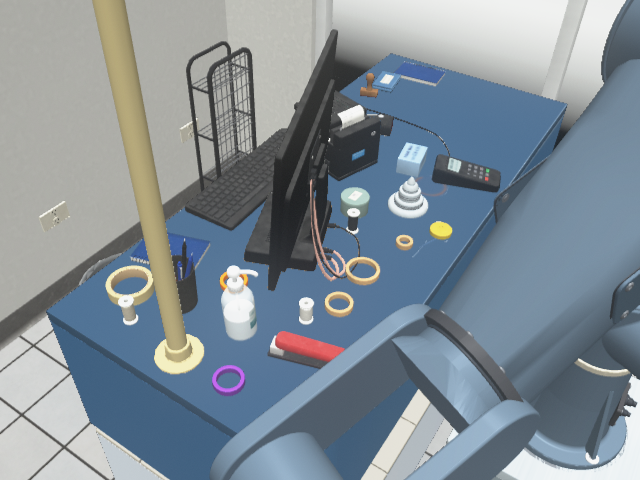

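View pics/wrist0.png

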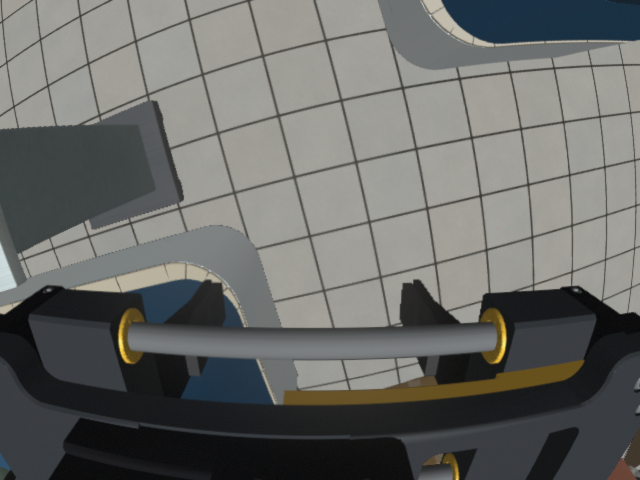

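Scene picture: the natural-wood rings are at (262,281), (313,291) and (370,318). The look-alikes are purple (180,241) and orange (284,232). The cone is at (456,312). In the side view the rings are at (338,304), (363,270) and (404,242), the cone is at (408,197), and a beige tape roll is at (130,285). The wrist picture shows only floor. My choice is the mid-sized wood ring, scene (262,281) and side (338,304).

```bash
cat > h.py <<'E'
import numpy as np,cv2
from scipy.optimize import least_squares
from rig import *
def proj(n,P,st=None):
    c=get_calibration(n);K=np.array(c['camera_matrix']);P=np.atleast_2d(P)
    if n!='wrist':
        T=np.array(c['world_to_cam']);p=P@T[:3,:3].T+T[:3,3]
        return np.c_[p[:,0]/p[:,2]*K[0,0]+K[0,2],p[:,1]/p[:,2]*K[1,1]+K[1,2]]
    R=np.array(st['tcp_rot']);T=np.array(c['T_tool_cam'])
    p=((P-np.array(st['position']))@R-T[:3,3])@T[:3,:3]
    rho=np.linalg.norm(p[:,:2],axis=1);th=np.arctan2(rho,p[:,2])
    return p[:,:2]/rho[:,None]*th[:,None]*K[0,0]+[K[0,2],K[1,2]]
def tri(obs,x0=(.5,.2,.02)):   # obs: list of (camera, pixel, state)
    r=least_squares(lambda x:np.concatenate([proj(n,x,s)[0]-u for n,u,s in obs]),x0)
    return r.x,np.abs(r.fun).max()
def wood(im,c,r=30):           # blob of wood colour round pixel c -> (hull centre by ellipse, hull)
    h=cv2.cvtColor(im,cv2.COLOR_RGB2HSV);m=cv2.inRange(h,(8,50,110),(24,190,255))
    w=np.zeros_like(m);cv2.circle(w,(int(c[0]),int(c[1])),r,255,-1);m&=w
    cs,_=cv2.findContours(m,cv2.RETR_EXTERNAL,cv2.CHAIN_APPROX_NONE)
    return cv2.convexHull(max(cs,key=cv2.contourArea))[:,0].astype(float)
def ringhull(n,C,D,st=None):
    a=np.linspace(0,2*np.pi,90);d=D/2
    P=np.vstack([np.c_[C[0]+d*np.cos(a),C[1]+d*np.sin(a),0*a+C[2]+z] for z in(-.007,.007)])
    return cv2.convexHull(proj(n,P,st).astype(np.float32))
def fitring(obs,D,x0):         # obs: (camera, hull, state): fit ring centre so outline runs through the hull points
    def f(x):
        o=[]
        for n,h,s in obs:
            H=ringhull(n,x,D,s);o+=[cv2.pointPolygonTest(H,(float(p[0]),float(p[1])),True)-.5 for p in h]
        return np.array(o)
    r=least_squares(f,x0,loss='soft_l1',diff_step=1e-4);return r.x,np.sqrt(np.mean(r.fun**2))
E
python3 - <<'E'
from h import *
L=lambda n:cv2.imread(f'pics/{n}0.png')[:,:,::-1]
S,Z=L('scene'),L('side')
for nm,a,b,D in (('med',(260,281.6),(338.4,304.5),.06),('small',(370,319),(404,242.5),.04),('large',(313,291),(362,270.9),.076)):
    x,e=tri([('scene',a,0),('side',b,0)]);
    hs=[('scene',wood(S,a,24),None),('side',wood(Z,b,22),None)]
    print(nm,x.round(4),e.round(2),*[(h[1].min(0),h[1].max(0)) for h in hs])
    for DD in(D,): print('  fit',*fitring(hs,DD,x))
x,e=tri([('scene',(458.5,283),0),('side',(411,177.5),0)]);print('tip',x,e)
E
```

```text
med [0.4625 0.0046 0.0053] 0.63 (array([247., 277.]), array([275., 291.])) (array([325., 292.]), array([352., 316.]))
  fit [0.4635564  0.00288343 0.00712681] 0.3426334783192762
small [ 0.4397 -0.246   0.0048] 0.41 (array([360., 311.]), array([381., 327.])) (array([396., 235.]), array([412., 249.]))
  fit [ 0.44054648 -0.24582764  0.00662085] 0.3594046280389068
large [ 0.4743 -0.111   0.0055] 0.37 (array([293., 285.]), array([331., 304.])) (array([341., 257.]), array([379., 284.]))
  fit [ 0.47409914 -0.10975178  0.00671773] 1.5293959605446874
tip [ 0.50081284 -0.38201269  0.08322546] 0.3709391071302264
```

```bash
python3 - <<'E'
from h import *
L=lambda n:cv2.imread(f'pics/{n}0.png')
f=lambda im,c,r,n,D,x:cv2.resize(im[c[1]-r:c[1]+r,c[0]-r:c[0]+r],(400,400),interpolation=cv2.INTER_CUBIC)
cv2.imwrite('pics/crop.png',np.hstack([f(L('scene'),(285,280),60,0,0,0),f(L('side'),(350,280),60,0,0,0)]))
for nm,a,b in (('post',(208,224),(180,353)),('monL',(237,222),(275,280)),('bottle top',(226,178),(235,270)),('stapler',(205,245),(285,340)),('spool',(243,250),(306,301)),('monBaseR',(411,262),(0,0)),('jar',(421,264),(355,197)),('spool2',(382,262),(353,214)),('monTopL',(226,79),(335,35))):
    if b[0]: print(nm,*tri([('scene',a,0),('side',b,0)]))
E
```

```text
post [0.64562371 0.28080451 0.0044186 ] 1.26065084781942
monL [0.5469988  0.10158412 0.09688716] 5.190884348480438
bottle top [0.59247231 0.16530062 0.16306388] 0.2342584283765632
stapler [0.48587339 0.16352901 0.04046788] 1.0756762119272594
spool [0.50082577 0.06763428 0.04732148] 1.062253789182364
jar [ 0.60041122 -0.28978512  0.04301227] 0.9155265448744956
spool2 [ 0.56512157 -0.22062733  0.05059336] 0.29677154598471134
monTopL [ 0.49296975 -0.00244117  0.48006388] 55.05367126413233
```

View pics/crop.png

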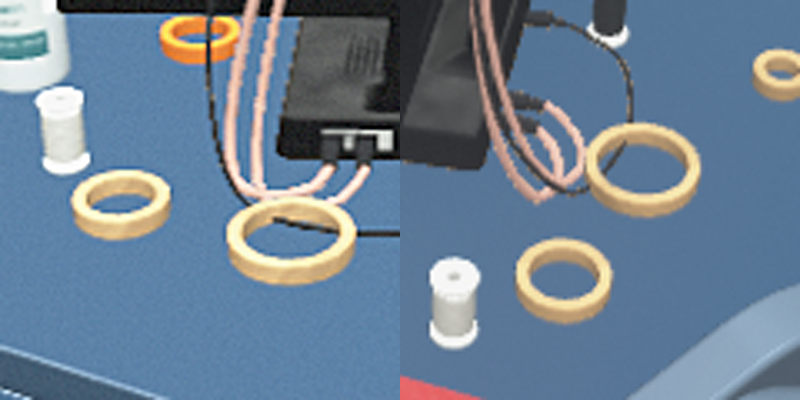

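The crop confirms the choice: the mid-sized plain wood ring, left panel (120,203), right panel (563,280). A white spool stands next to it and the larger ring is to its right. I'll travel above it with the gripper's closing line along world y.

```bash
python3 -m inch '[{"dx":-20,"dy":-23,"turn":-0.05},{"dx":-50,"dy":-57,"turn":-0.1},{"dx":-83,"dy":-94,"turn":-0.15},{"dx":-116,"dy":-131,"turn":-0.2},{"dx":-149,"dy":-169,"turn":-0.243},{"dx":-182,"dy":-206,"turn":-0.243},{"dx":-215,"dy":-244,"turn":-0.243},{"dx":-248,"dy":-281,"turn":-0.243},{"dx":-281,"dy":-319,"turn":-0.243},{"dx":-314,"dy":-356,"turn":-0.243},{"dx":-347,"dy":-394,"turn":-0.243},{"dx":-370,"dy":-420,"turn":-0.243}]'; python3 - <<'E'
from h import *
s=read_state();im=capture('wrist');cv2.imwrite('pics/w1.png',im[:,:,::-1]);np.save('w1.npy',s,allow_pickle=True)
print(s['time_s'],s['position'],s['tcp_rot'].round(4) if hasattr(s['tcp_rot'],'round') else s['tcp_rot'],s['joint_positions'])
print(proj('wrist',[[.4636,.0029,.007],[.4741,-.1098,.007]],s))
print([(np.round(d['extent'],1).tolist(),round(d['score'],2)) for d in recognise('wrist','medium_ring_center')])
R=np.array(s['tcp_rot']);print('to ring',(R.T@(np.array([.4636,.0029,.2])-s['position'])*1000).round(1))
E
```

```text
0.55 [0.15080567 0.60648907 0.23353644] [[-9.704e-01  2.414e-01 -0.000e+00]
 [ 2.414e-01  9.704e-01 -0.000e+00]
 [ 0.000e+00 -1.000e-04 -1.000e+00]] [ 6.58056599e+01  3.02237290e+01  8.20894142e+01  4.32302070e-05
  6.76899670e+01 -1.02270414e+01]
[[ 48.08944937 446.68519733]
 [ 18.89505662 446.91182373]]
[]
to ring [-449.2 -510.2   33.6]invalid input
```

```bash
python3 -m inch '[{"gripper":100,"dx":-20,"dy":-23,"dz":0,"turn":-0.05},{"gripper":100,"dx":-50,"dy":-57,"dz":0,"turn":-0.1},{"gripper":100,"dx":-83,"dy":-94,"dz":0,"turn":-0.15},{"gripper":100,"dx":-116,"dy":-131,"dz":0,"turn":-0.2},{"gripper":100,"dx":-149,"dy":-169,"dz":0,"turn":-0.243},{"gripper":100,"dx":-182,"dy":-206,"dz":0,"turn":-0.243},{"gripper":100,"dx":-215,"dy":-244,"dz":0,"turn":-0.243},{"gripper":100,"dx":-248,"dy":-281,"dz":0,"turn":-0.243},{"gripper":100,"dx":-281,"dy":-319,"dz":0,"turn":-0.243},{"gripper":100,"dx":-314,"dy":-356,"dz":0,"turn":-0.243},{"gripper":100,"dx":-347,"dy":-394,"dz":0,"turn":-0.243},{"gripper":100,"dx":-370,"dy":-420,"dz":0,"turn":-0.243}]'; python3 - <<'E'
from h import *
s=read_state();im=capture('wrist');cv2.imwrite('pics/w1.png',im[:,:,::-1]);np.save('w1.npy',s,allow_pickle=True)
print(s['time_s'],s['position'],np.round(s['tcp_rot'],4),s['joint_positions'])
print(proj('wrist',[[.4636,.0029,.007],[.4741,-.1098,.007]],s))
print([(np.round(d['extent'],1).tolist(),round(d['score'],2)) for d in recognise('wrist','medium_ring_center')])
R=np.array(s['tcp_rot']);print('to ring',(R.T@(np.array([.4636,.0029,.2])-s['position'])*1000).round(1))
E
```

```text
time_s: 1.85
position: [0.4101, 0.1069, 0.234]
tcp_rot: [[-1.0, 0.003, 0.002], [0.003, 1.0, -0.0], [-0.002, -0.0, -1.0]]
force: [1.1, 0.5, -0.6]
opening: 1.0
1.85 [0.41013467 0.10691774 0.23401963] [[-1.0e+00  2.9e-03  2.0e-03]
 [ 2.9e-03  1.0e+00 -4.0e-04]
 [-2.0e-03 -4.0e-04 -1.0e+00]] [-5.53692375e-01  1.46508596e+01  1.09562872e+02 -2.91877600e-02
  5.56691096e+01 -9.03736838e+01]
[[217.77033413 257.64690814]
 [129.27903513 265.21536259]]
[([218.3, 257.9, 55.2, 57.1], 0.92), ([457.9, 304.7, 46.9, 38.2], 0.76), ([128.8, 263.1, 56.8, 66.1], 0.7), ([42.2, 237.1, 22.9, 28.4], 0.54)]
to ring [ -53.7 -103.8   34.2]
```

```bash
python3 -m inch '[{"gripper":100,"dx":-24,"dy":-46,"dz":0,"turn":0},{"gripper":100,"dx":-44,"dy":-84,"dz":20,"turn":0.003},{"gripper":100,"dx":-54,"dy":-104,"dz":50,"turn":0.003},{"gripper":100,"dx":-54,"dy":-104,"dz":80,"turn":0.003},{"gripper":100,"dx":-54,"dy":-104,"dz":80,"turn":0.003}]'; python3 - <<'E'
from h import *
s=read_state();im=capture('wrist');cv2.imwrite('pics/w2.png',im[:,:,::-1]);np.save('w2.npy',s,allow_pickle=True)
p=proj('wrist',[[.4636,.0029,.007]],s)[0];print(s['position'],p)
e=[d['extent'] for d in recognise('wrist','medium_ring_center')];print(np.round(e,1).tolist())
s1=np.load('w1.npy',allow_pickle=True).item();i1=cv2.imread('pics/w1.png')[:,:,::-1]
h1=wood(i1,(218,258),36);h2=wood(im,p,70);print(h1.min(0),h1.max(0),h2.min(0),h2.max(0))
for o in ([('wrist',h1,s1)],[('wrist',h2,s)],[('wrist',h1,s1),('wrist',h2,s)]):
    x,r=fitring(o,.06,[.4636,.0029,.007]);print(x.round(4),r)
R=np.array(s['tcp_rot']);print('to ring',(R.T@(np.array([x[0],x[1],.013])-s['position'])*1000).round(1))
E
```

```text
time_s: 2.45
position: [0.4598, 0.0061, 0.1508]
tcp_rot: [[-1.0, 0.005, -0.008], [0.005, 1.0, 0.002], [0.008, 0.002, -1.0]]
force: [0.1, 0.6, 0.3]
opening: 0.999
[0.45977667 0.00614257 0.15077576] [307.6507812  236.23943035]
[[305.7, 237.2, 72.6, 73.2], [570.8, 279.9, 41.1, 21.4]]
[189. 232.] [242. 284.] [271. 200.] [344. 272.]
[4.649e-01 2.000e-04 5.800e-03] 0.3933380716069609
[0.4636 0.0029 0.0059] 0.2542277214067385
[0.4627 0.0026 0.0103] 0.799957087852592
to ring [ -4.   -3.9 137.7]
```

View pics/w2.png

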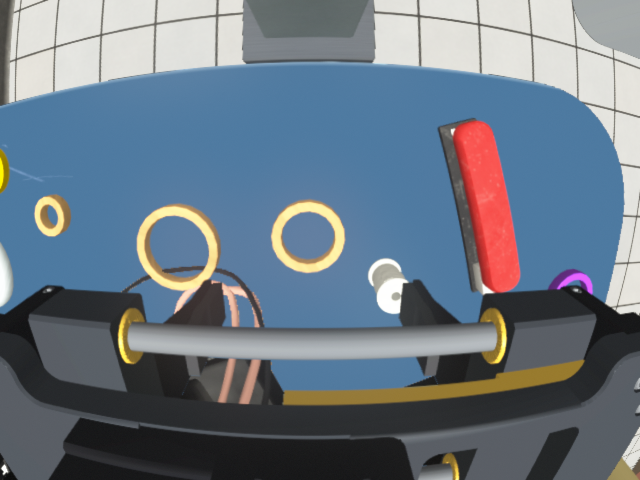

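The wrist view shows the medium ring at (308,236), with nothing between the fingers' paths and the counter. The fit agrees with the fixed cameras. Descending now.

```bash
python3 -m inch '[{"gripper":100,"dx":0,"dy":0,"dz":30,"turn":0},{"gripper":100,"dx":0,"dy":0,"dz":65,"turn":0},{"gripper":100,"dx":0,"dy":0,"dz":95,"turn":0},{"gripper":100,"dx":0,"dy":0,"dz":110,"turn":0},{"gripper":100,"dx":0,"dy":0,"dz":110,"turn":0},{"gripper":100,"dx":0,"dy":0,"dz":110,"turn":0}]'; python3 - <<'E'
from h import *
s=read_state();im=capture('wrist');cv2.imwrite('pics/w3.png',im[:,:,::-1])
x0=[.4636,.0029,.007];p=proj('wrist',[x0],s)[0];h=wood(im,p,110);print(s['position'],p,h.min(0),h.max(0))
def f(x):
    return np.array([cv2.pointPolygonTest(ringhull('wrist',[x[0],x[1],.007],.06,s),(float(q[0]),float(q[1])),True)-.5 for q in h])
x=least_squares(f,x0[:2],loss='soft_l1',diff_step=1e-3).x;print(x)
R=np.array(s['tcp_rot']);print(R.round(4),'to ring',(R.T@(np.array([x[0],x[1],.013])-s['position'])*1000).round(1))
E
```

```text
time_s: 3.15
position: [0.4634, 0.0061, 0.0449]
tcp_rot: [[-1.0, 0.002, 0.002], [0.002, 1.0, -0.0], [-0.002, -0.0, -1.0]]
force: [1.0, -0.2, -0.7]
opening: 0.998
[0.46339946 0.00607513 0.04489235] [306.33455651 280.39115133] [251. 225.] [361. 328.]
[0.46329833 0.00288863]
[[-1.0e+00  2.5e-03  2.3e-03]
 [ 2.5e-03  1.0e+00 -5.0e-04]
 [-2.3e-03 -5.0e-04 -1.0e+00]] to ring [ 0.2 -3.2 31.9]
```

```bash
python3 -m inch '[{"gripper":100,"dx":0,"dy":-3,"dz":15,"turn":0.002},{"gripper":100,"dx":0,"dy":-3,"dz":25,"turn":0.002},{"gripper":100,"dx":0,"dy":-3,"dz":31,"turn":0.002},{"gripper":100,"dx":0,"dy":-3,"dz":31,"turn":0.002},{"gripper":0,"dx":0,"dy":-3,"dz":31,"turn":0.002},{"gripper":0,"dx":0,"dy":-3,"dz":31,"turn":0.002},{"gripper":0,"dx":0,"dy":-3,"dz":31,"turn":0.002},{"gripper":0,"dx":0,"dy":-3,"dz":31,"turn":0.002},{"gripper":0,"dx":0,"dy":-3,"dz":31,"turn":0.002},{"gripper":0,"dx":0,"dy":-3,"dz":31,"turn":0.002},{"gripper":0,"dx":0,"dy":-3,"dz":31,"turn":0.002},{"gripper":0,"dx":0,"dy":-3,"dz":31,"turn":0.002}]'
```

```text
time_s: 4.4
position: [0.4625, 0.0026, 0.0127]
tcp_rot: [[-1.0, 0.006, 0.0], [0.006, 1.0, -0.0], [-0.0, -0.0, -1.0]]
force: [0.6, 0.0, 2.8]
opening: 0.673
```

```bash
python3 -m inch '[{"gripper":0,"dx":0,"dy":0,"dz":-15,"turn":0},{"gripper":0,"dx":0,"dy":0,"dz":-45,"turn":0},{"gripper":0,"dx":0,"dy":0,"dz":-85,"turn":0},{"gripper":0,"dx":0,"dy":0,"dz":-125,"turn":0},{"gripper":0,"dx":0,"dy":-20,"dz":-150,"turn":0},{"gripper":0,"dx":0,"dy":-60,"dz":-150,"turn":0},{"gripper":0,"dx":0,"dy":-100,"dz":-150,"turn":0},{"gripper":0,"dx":0,"dy":-140,"dz":-150,"turn":0},{"gripper":0,"dx":0,"dy":-180,"dz":-150,"turn":0},{"gripper":0,"dx":0,"dy":-210,"dz":-150,"turn":0},{"gripper":0,"dx":0,"dy":-230,"dz":-150,"turn":0},{"gripper":0,"dx":0,"dy":-230,"dz":-150,"turn":0}]'; python3 - <<'E'
from h import *
s=read_state();im=capture('wrist');cv2.imwrite('pics/w4.png',im[:,:,::-1]);np.save('w4.npy',s,allow_pickle=True)
print(s['time_s'],s['position'],np.round(s['tcp_rot'],4).tolist(),s['opening'],s['joint_positions'])
print(proj('wrist',[[.501,-.382,.086],[.501,-.382,.05]],s))
def zi(n,u,z):
    r=least_squares(lambda x:proj(n,[x[0],x[1],z])[0]-u,[.5,-.2]);return r.x.round(3)
print('monbase',zi('scene',(311,262),.01),zi('scene',(411,266),.01),'printer',zi('scene',(472,268),0),zi('scene',(536,288),0),zi('side',(331,165),0),'tag',zi('scene',(530,320),0),zi('scene',(585,333),0))
E
```

```text
time_s: 5.6
position: [0.4614, -0.2304, 0.1623]
tcp_rot: [[-1.0, 0.009, 0.001], [0.009, 1.0, -0.001], [-0.001, -0.001, -1.0]]
force: [-0.2, 0.8, -0.1]
opening: 0.67
5.6 [ 0.46136243 -0.2303687   0.16231982] [[-1.0, 0.0093, 0.0011], [0.0093, 1.0, -0.0014], [-0.0011, -0.0014, -1.0]] 0.6704288254687304 [-3.89498683e+01  2.77838815e+01  1.01824833e+02 -3.18495812e-02
  5.02937564e+01 -1.28397599e+02]
[[113.70429192 306.26261937]
 [132.9398928  287.65897473]]
monbase [ 0.568 -0.058] [ 0.642 -0.26 ] printer [ 0.704 -0.375] [ 0.679 -0.504] [ 0.75  -0.422] tag [ 0.564 -0.504] [ 0.565 -0.592]
```

View pics/w4.png

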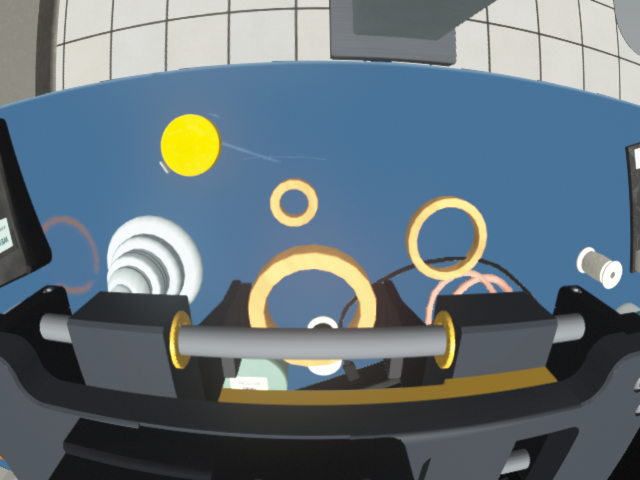

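The ring is held level at (313,308) in the wrist view. The cone is at (150,265), with the gripper partly hiding it. Next I'll fit the cone axis and the held ring.

```bash
cat > cone.py <<'E'
from h import *
PR=[(.05,0),(.05,.012),(.036,.012),(.036,.028),(.027,.028),(.027,.05),(.0195,.05),(.0195,.06),(.014,.068),(.01,.068),(.01,.074),(.003,.086)]
def chull(n,x,st=None):
    a=np.linspace(0,2*np.pi,90)
    P=np.vstack([np.c_[x[0]+r*np.cos(a),x[1]+r*np.sin(a),0*a+z] for r,z in PR])
    return cv2.convexHull(proj(n,P,st).astype(np.float32))
def white(im,c,r):
    h=cv2.cvtColor(im,cv2.COLOR_RGB2HSV);m=cv2.inRange(h,(0,0,90),(180,75,255))
    w=np.zeros_like(m);cv2.circle(w,(int(c[0]),int(c[1])),r,255,-1);m&=w
    cs,_=cv2.findContours(m,cv2.RETR_EXTERNAL,cv2.CHAIN_APPROX_NONE)
    return cv2.convexHull(max(cs,key=cv2.contourArea))[:,0].astype(float)
def fitcone(obs,x0=(.501,-.382)):
    f=lambda x:np.array([cv2.pointPolygonTest(chull(n,x,s),(float(q[0]),float(q[1])),True)-.5 for n,h,s in obs for q in h])
    r=least_squares(f,x0,loss='soft_l1',diff_step=1e-3);return r.x.round(4),np.sqrt(np.mean(r.fun**2)).round(2)
E
python3 - <<'E'
from cone import *
L=lambda n:cv2.imread(f'pics/{n}.png')[:,:,::-1]
s=np.load('w4.npy',allow_pickle=True).item()
a=white(L('scene0'),(456,312),36);b=white(L('side0'),(408,197),25);c=white(L('w4'),(150,260),62)
for h in(a,b,c):print(h.min(0),h.max(0))
c=c[c[:,1]<270]
A,B,C=('scene',a,None),('side',b,None),('wrist',c,s)
for o in([A],[B],[C],[A,B],[A,B,C]):print(fitcone(o))
# held ring: fit (x,y,z) to the unhidden upper outline
h=wood(L('w4'),(313,308),75);print(h.min(0),h.max(0));h=h[(h[:,1]<305)]
R=np.array(s['tcp_rot'])
for z in(-.002,-.004,-.006):
  f=lambda x:np.array([cv2.pointPolygonTest(ringhull('wrist',s['position']+R@[x[0],x[1],z+0],.06,s),(float(q[0]),float(q[1])),True)-.5 for q in h])
  r=least_squares(f,[0,0],loss='soft_l1',diff_step=1e-3,x_scale=.01);print(-z,r.x.round(4),np.abs(r.fun).mean())
f=lambda x:np.array([cv2.pointPolygonTest(ringhull('wrist',s['position']+R@x,.06,s),(float(q[0]),float(q[1])),True)-.5 for q in h])
r=least_squares(f,[.001,.001,.006],loss='soft_l1',diff_step=1e-2);print(r.x.round(4),np.abs(r.fun).mean())
E
```

```text
[425. 282.] [483. 340.]
[388. 172.] [432. 218.]
[107. 215.] [202. 304.]
(array([ 0.4968, -0.3833]), np.float64(0.37))
(array([ 0.4991, -0.3835]), np.float64(3.93))
(array([ 0.4991, -0.3819]), np.float64(0.47))
(array([ 0.4975, -0.3832]), np.float64(2.55))Traceback (most recent call last):
  File "<stdin>", line 8, in <module>
  File "cone.py", line 14, in fitcone
    r=least_squares(f,x0,loss='soft_l1',diff_step=1e-3);return r.x.round(4),np.sqrt(np.mean(r.fun**2)).round(2)
    return func(*args, **kwargs)
    vector_fun = VectorFunction(
        fun_wrapped,
    ...<6 lines>...
        workers=workers
    )
    self._update_fun()
    ~~~~~~~~~~~~~~~~^^
    self.f = self.fun_wrapped(xp_copy(self.x))
             ~~~~~~~~~~~~~~~~^^^^^^^^^^^^^^^^^
    return np.atleast_1d(self.fun(x))
                         ~~~~~~~~^^^
    return self.f(x, *self.args, **self.kwargs)
           ~~~~~~^^^^^^^^^^^^^^^^^^^^^^^^^^^^^^
  File "cone.py", line 13, in <lambda>
    f=lambda x:np.array([cv2.pointPolygonTest(chull(n,x,s),(float(q[0]),float(q[1])),True)-.5 for n,h,s in obs for q in h])
                                              ~~~~~^^^^^^^
  File "cone.py", line 6, in chull
    return cv2.convexHull(proj(n,P,st).astype(np.float32))
                          ~~~~^^^^^^^^
  File "h.py", line 5, in proj
    c=get_calibration(n);K=np.array(c['camera_matrix']);P=np.atleast_2d(P)
ValueError: time passes only in moves, steps and waits
```

```bash
sed -i 's/^def proj/import functools\nget_calibration=functools.lru_cache(None)(get_calibration)\ndef proj/' h.py
cat > held.py <<'E'
from cone import *
def held(im,s,c,rmax):
    h=wood(im,c,75);h=h[h[:,1]<rmax];R=np.array(s['tcp_rot'])
    f=lambda x:np.array([cv2.pointPolygonTest(ringhull('wrist',s['position']+R@x,.06,s),(float(q[0]),float(q[1])),True)-.5 for q in h])
    g=[(z,least_squares(lambda x:f([*x,z]),[.001,.001],loss='soft_l1',diff_step=1e-2,x_scale=.01)) for z in (.002,.004,.006,.008)]
    for z,r in g:print('held z',z,r.x.round(4),np.abs(r.fun).mean().round(2))
E
python3 - <<'E'
from held import *
L=lambda n:cv2.imread(f'pics/{n}.png')[:,:,::-1]
s=np.load('w4.npy',allow_pickle=True).item()
a=white(L('scene0'),(456,312),36);b=white(L('side0'),(408,197),27);c=white(L('w4'),(150,260),62)
print(b.min(0),b.max(0),chull('side',(.499,-.383)).min(0),chull('side',(.499,-.383)).max(0))
c=c[c[:,1]<270]
A,B,C=('scene',a,None),('side',b,None),('wrist',c,s)
for o in([A],[B],[C],[A,C],[A,B,C]):print(fitcone(o))
held(L('w4'),s,(313,308),300)
E
```

```text
[388. 170.] [434. 218.] [[387.72137 176.24928]] [[428.77454 217.97925]]
(array([ 0.4968, -0.3833]), np.float64(0.37))
(array([ 0.4996, -0.384 ]), np.float64(5.51))
(array([ 0.4991, -0.3819]), np.float64(0.47))
(array([ 0.4989, -0.3822]), np.float64(0.63))
(array([ 0.4989, -0.3823]), np.float64(3.08))
held z 0.002 [-0.0002 -0.0001] 0.33
held z 0.004 [-0.0007 -0.0001] 0.26
held z 0.006 [-0.0012 -0.0001] 0.32
held z 0.008 [-0.0017 -0.0001] 0.49
```

```bash
python3 -m inch '[{"gripper":0,"dx":-6,"dy":-20,"dz":0,"turn":0},{"gripper":0,"dx":-16,"dy":-58,"dz":0,"turn":0},{"gripper":0,"dx":-26,"dy":-98,"dz":0,"turn":0},{"gripper":0,"dx":-34,"dy":-132,"dz":10,"turn":0},{"gripper":0,"dx":-38,"dy":-152,"dz":20,"turn":0},{"gripper":0,"dx":-38,"dy":-152,"dz":27,"turn":0},{"gripper":0,"dx":-38,"dy":-152,"dz":27,"turn":0},{"gripper":0,"dx":-38,"dy":-152,"dz":27,"turn":0}]'; python3 - <<'E'
from held import *
s=read_state();im=capture('wrist');cv2.imwrite('pics/w5.png',im[:,:,::-1]);np.save('w5.npy',s,allow_pickle=True)
S=capture('scene');Z=capture('side');cv2.imwrite('pics/s5.png',S[:,:,::-1]);cv2.imwrite('pics/z5.png',Z[:,:,::-1])
print(s['time_s'],s['position'],np.round(s['tcp_rot'],4).tolist(),s['joint_positions'],s['force'])
f=lambda I,c,r:cv2.resize(I[c[1]-r:c[1]+r,c[0]-r:c[0]+r,::-1],(266,400),interpolation=cv2.INTER_CUBIC) 
g=lambda I,x,y,w,h:cv2.resize(I[y:y+h,x:x+w,::-1],(400,400),interpolation=cv2.INTER_CUBIC)
cv2.imwrite('pics/c5.png',np.hstack([g(im,210,150,200,200),g(S,396,230,120,120)]))
E
```

```text
time_s: 6.45
position: [0.4977, -0.3769, 0.1351]
tcp_rot: [[-1.0, 0.004, -0.002], [0.004, 1.0, 0.003], [0.002, 0.003, -1.0]]
force: [-0.2, -0.1, -0.5]
opening: 0.67
6.45 [ 0.49766555 -0.37692708  0.13513757] [[-1.0, 0.0043, -0.0019], [0.0043, 1.0, 0.0026], [0.0019, 0.0026, -1.0]] [-4.73919531e+01  3.70745496e+01  8.69495617e+01  2.60034456e-02
  5.61602860e+01 -1.37159940e+02] [-0.21118492 -0.06355558 -0.4998024 ]
```

View pics/c5.png

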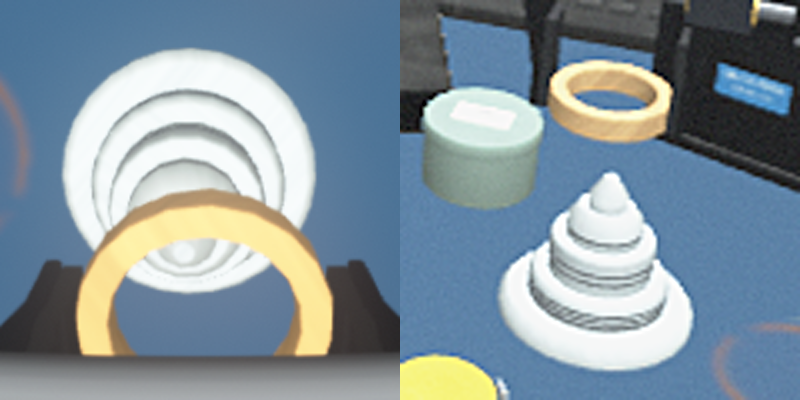

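Left (wrist): the base circle is visible around (188,170) in the crop, with the ring in front. Right (scene): the ring is level above the cone, slightly to one side. Next I'll measure the ring relative to the cone in each camera.

```bash
python3 - <<'E'
from held import *
L=lambda n:cv2.imread(f'pics/{n}.png')[:,:,::-1]
s=np.load('w5.npy',allow_pickle=True).item();s2=read_state();print(s2['time_s'],s2['position'])
w=white(L('w5'),(304,240),75);print(w.min(0),w.max(0));w=w[w[:,1]<245]
W=('wrist',w,s);print('cone wrist',fitcone([W]))
A=('scene',white(L('s5'),(456,312),36),None);print('cone scene',fitcone([A]),A[1].min(0),A[1].max(0))
held(L('w5'),s,(312,300),275)
R=np.array(s['tcp_rot']);c0=s2['position']+R@[-.001,0,.005];print('ring kin',c0)
for n,pic in(('scene','s5'),('side','z5')):
    p=proj(n,[c0])[0];h=wood(L(pic),p,26);print(n,p,h.min(0),h.max(0))
    f=lambda x:np.array([cv2.pointPolygonTest(ringhull(n,[x[0],x[1],c0[2]],.06),(float(q[0]),float(q[1])),True)-.5 for q in h])
    r=least_squares(f,c0[:2],loss='soft_l1',diff_step=1e-3);print(' ring',r.x.round(4),np.abs(r.fun).mean())
b=white(L('z5'),(408,197),27);b=b[(b[:,1]>176)&(b[:,0]<430)];print('cone side',b.min(0),b.max(0),fitcone([('side',b,None)]))
E
```

```text
6.6 [ 0.49836112 -0.37825071  0.13616314]
[241. 174.] [368. 287.]
cone wrist (array([ 0.4989, -0.3828]), np.float64(0.24))
cone scene (array([ 0.4969, -0.3832]), np.float64(0.38)) [425. 282.] [483. 340.]
held z 0.002 [-0.0003 -0.0001] 0.32
held z 0.004 [-0.0009 -0.0001] 0.24
held z 0.006 [-0.0014 -0.0001] 0.24
held z 0.008 [-0.002  -0.0001] 0.27
ring kin [ 0.4993516  -0.37824189  0.13116125]
scene [459.47519418 258.54346455] [440. 251.] [477. 272.]
 ring [ 0.4957 -0.3774] 0.17397652613275433
side [413.40618676 162.14765026] [412. 165.] [422. 171.]
 ring [ 0.5065 -0.3744] 1.827305528230908
cone side [388. 178.] [425. 218.] (array([ 0.4992, -0.3804]), np.float64(2.39))
```

```bash
python3 -m inch '[{"gripper":0,"dx":0,"dy":-5,"dz":0,"turn":0},{"gripper":0,"dx":0,"dy":-5,"dz":10,"turn":0},{"gripper":0,"dx":0,"dy":-5,"dz":25,"turn":0},{"gripper":0,"dx":0,"dy":-5,"dz":40,"turn":0},{"gripper":0,"dx":0,"dy":-5,"dz":50,"turn":0},{"gripper":0,"dx":0,"dy":-5,"dz":50,"turn":0},{"gripper":0,"dx":0,"dy":-5,"dz":50,"turn":0},{"gripper":0,"dx":0,"dy":-5,"dz":50,"turn":0}]'; cat > meas.py <<'E'
from held import *
import sys
k=sys.argv[1];s=read_state();im=capture('wrist');s2=read_state();S=capture('scene')
cv2.imwrite(f'pics/w{k}.png',im[:,:,::-1]);cv2.imwrite(f'pics/s{k}.png',S[:,:,::-1]);np.save(f'w{k}.npy',s,allow_pickle=True)
print(s['time_s'],s['position'],s2['position'],np.round(s['tcp_rot'],4).tolist(),s['force'])
R=np.array(s['tcp_rot']);o=np.array([-.0012,-.0001,.0052]);c=s['position']+R@o
p=proj('wrist',[[.499,-.383,.006]],s)[0]
w=white(im,p,95);w=w[w[:,1]<p[1]+5];print(w.min(0),w.max(0))
x,e=fitcone([('wrist',w,s)]);print('wrist cone',x,e,'cone-ring mm',(x-c[:2])*1000)
a=white(S,(456,312),36);a=a[a[:,1]>300];xc,e=fitcone([('scene',a,None)])
h=wood(S,proj('scene',[c])[0],28);n='scene'
f=lambda x:np.array([cv2.pointPolygonTest(ringhull(n,[x[0],x[1],c[2]],.06),(float(q[0]),float(q[1])),True)-.5 for q in h])
r=least_squares(f,c[:2],loss='soft_l1',diff_step=1e-3);print('scene cone',xc,e,'ring',r.x.round(4),np.abs(r.fun).mean().round(2),'cone-ring mm',(xc-r.x)*1000)
g=lambda I,x,y,w,h:cv2.resize(I[y:y+h,x:x+w,::-1],(400,400),interpolation=cv2.INTER_CUBIC)
cv2.imwrite(f'pics/c{k}.png',np.hstack([g(im,210,150,200,200),g(S,396,240,120,120)]))
E
python3 meas.py 6
```

```text
time_s: 7.4
position: [0.4985, -0.385, 0.0859]
tcp_rot: [[-1.0, 0.006, 0.001], [0.006, 1.0, -0.001], [-0.001, -0.001, -1.0]]
force: [-0.5, -0.1, -0.5]
opening: 0.667
7.4 [ 0.49850537 -0.38500457  0.085876  ] [ 0.49855381 -0.38504417  0.08611674] [[-1.0, 0.0058, 0.0007], [0.0058, 1.0, -0.0007], [-0.0007, -0.0007, -1.0]] [-0.49976675 -0.1360817  -0.52508165]
[240. 180.] [390. 247.]
wrist cone [ 0.499  -0.3829] 0.27 cone-ring mm [-0.70828101  2.21532046]
scene cone [ 0.4965 -0.3831] 0.28 ring [ 0.4981 -0.3848] 0.13 cone-ring mm [-1.55212284  1.71137182]
```

View pics/c6.png

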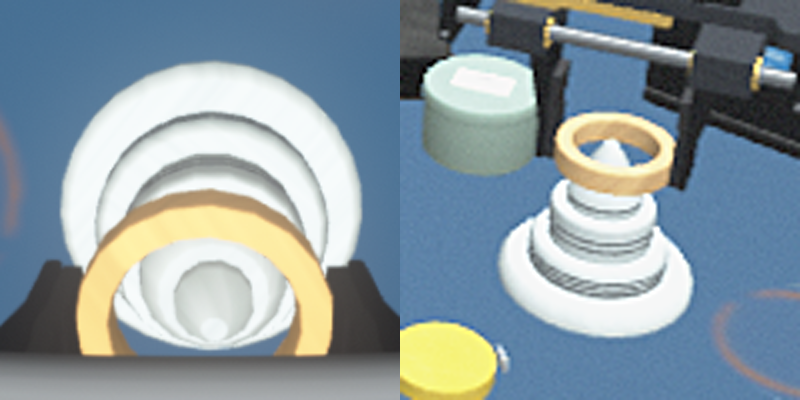

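The tip is inside the ring, which sits about 2 mm off in y and 1 mm in x. Correcting while I lower it a little, then measuring again.

```bash
python3 -m inch '[{"gripper":0,"dx":1,"dy":2,"dz":0,"turn":0},{"gripper":0,"dx":1,"dy":2,"dz":3,"turn":0},{"gripper":0,"dx":1,"dy":2,"dz":7,"turn":0},{"gripper":0,"dx":1,"dy":2,"dz":10,"turn":0},{"gripper":0,"dx":1,"dy":2,"dz":10,"turn":0},{"gripper":0,"dx":1,"dy":2,"dz":10,"turn":0},{"gripper":0,"dx":1,"dy":2,"dz":10,"turn":0}]'; python3 meas.py 7
```

```text
time_s: 8.2
position: [0.4972, -0.3827, 0.0756]
tcp_rot: [[-1.0, 0.006, 0.0], [0.006, 1.0, -0.0], [-0.0, -0.0, -1.0]]
force: [-0.6, -0.0, -0.8]
opening: 0.668
8.2 [ 0.49724706 -0.3827199   0.07556416] [ 0.49725774 -0.38272939  0.07561961] [[-1.0, 0.0058, 0.0001], [0.0058, 1.0, -0.0001], [-0.0001, -0.0001, -1.0]] [-0.58006255 -0.01465998 -0.76772975]
[233. 184.] [390. 267.]
wrist cone [ 0.4991 -0.3829] 0.34 cone-ring mm [ 0.65308261 -0.07253374]
scene cone [ 0.4965 -0.3831] 0.28 ring [ 0.4965 -0.3824] 0.18 cone-ring mm [ 0.02001929 -0.72243344]
```

Ring and cone axis now agree to about 0.5 mm. Lowering gently while watching the force.

```bash
python3 -m inch '[{"gripper":0,"dx":0,"dy":0,"dz":2,"turn":0},{"gripper":0,"dx":0,"dy":0,"dz":4,"turn":0},{"gripper":0,"dx":0,"dy":0,"dz":6,"turn":0},{"gripper":0,"dx":0,"dy":0,"dz":8,"turn":0},{"gripper":0,"dx":0,"dy":0,"dz":10,"turn":0},{"gripper":0,"dx":0,"dy":0,"dz":11,"turn":0},{"gripper":0,"dx":0,"dy":0,"dz":11,"turn":0},{"gripper":0,"dx":0,"dy":0,"dz":11,"turn":0}]'; python3 -m inch '[{"gripper":0,"dx":0,"dy":0,"dz":0.5,"turn":0},{"gripper":0,"dx":0,"dy":0,"dz":1,"turn":0},{"gripper":0,"dx":0,"dy":0,"dz":1.5,"turn":0},{"gripper":0,"dx":0,"dy":0,"dz":1.5,"turn":0},{"gripper":0,"dx":0,"dy":0,"dz":1.5,"turn":0}]'; python3 meas.py 8
```

```text
time_s: 9.1
position: [0.4972, -0.3827, 0.0646]
tcp_rot: [[-1.0, 0.006, 0.0], [0.006, 1.0, -0.0], [-0.0, -0.0, -1.0]]
force: [-0.7, 0.0, 0.3]
opening: 0.67
time_s: 9.6
position: [0.4972, -0.3826, 0.063]
tcp_rot: [[-1.0, 0.006, -0.0], [0.006, 1.0, 0.0], [0.0, 0.0, -1.0]]
force: [-0.1, 0.7, -0.5]
opening: 0.669
9.6 [ 0.49716775 -0.38261684  0.06303355] [ 0.49719186 -0.3826552   0.06307183] [[-1.0, 0.0058, -0.0], [0.0058, 1.0, 0.0], [0.0, 0.0, -1.0]] [-0.06654568  0.6652234  -0.45816202]
[229. 187.] [394. 273.]
wrist cone [ 0.4991 -0.3829] 0.4 cone-ring mm [ 0.73301733 -0.17643959]
scene cone [ 0.4959 -0.3829] 0.78 ring [ 0.4962 -0.3823] 0.22 cone-ring mm [-0.32719224 -0.62370158]
```

View pics/c8.png

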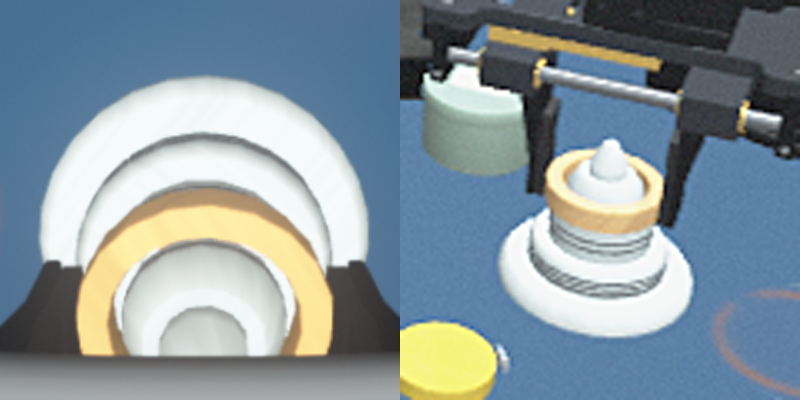

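The ring is around the middle section, held and level, with no contact force yet. Continuing in small steps until it touches.

```bash
python3 -m inch '[{"gripper":0,"dx":0,"dy":0,"dz":0.4,"turn":0},{"gripper":0,"dx":0,"dy":0,"dz":0.7,"turn":0},{"gripper":0,"dx":0,"dy":0,"dz":0.7,"turn":0}]'; python3 -m inch '[{"gripper":0,"dx":0,"dy":0,"dz":0.4,"turn":0},{"gripper":0,"dx":0,"dy":0,"dz":0.7,"turn":0},{"gripper":0,"dx":0,"dy":0,"dz":0.7,"turn":0}]'
```

```text
time_s: 10.0
position: [0.4972, -0.3827, 0.0628]
tcp_rot: [[-1.0, 0.006, 0.0], [0.006, 1.0, -0.0], [-0.0, -0.0, -1.0]]
force: [-0.6, 0.4, 3.3]
opening: 0.674
time_s: 10.3
position: [0.4972, -0.3827, 0.0627]
tcp_rot: [[-1.0, 0.006, 0.0], [0.006, 1.0, -0.0], [-0.0, -0.0, -1.0]]
force: [-1.1, 1.5, 7.6]
opening: 0.676
```

It touched at TCP z = 62.8 mm and the force rose to 7.6 N while z held, so it is seated. Easing off the preload, opening, and lifting clear.

```bash
python3 -m inch '[{"gripper":0,"dx":0,"dy":0,"dz":-0.7,"turn":0},{"gripper":0,"dx":0,"dy":0,"dz":-0.9,"turn":0},{"gripper":80,"dx":0,"dy":0,"dz":-0.9,"turn":0},{"gripper":100,"dx":0,"dy":0,"dz":-0.9,"turn":0},{"gripper":100,"dx":0,"dy":0,"dz":-0.9,"turn":0},{"gripper":100,"dx":0,"dy":0,"dz":-0.9,"turn":0},{"gripper":100,"dx":0,"dy":0,"dz":-0.9,"turn":0},{"gripper":100,"dx":0,"dy":0,"dz":-0.9,"turn":0}]'; python3 -m inch '[{"gripper":100,"dx":0,"dy":0,"dz":-5,"turn":0},{"gripper":100,"dx":0,"dy":0,"dz":-15,"turn":0},{"gripper":100,"dx":0,"dy":0,"dz":-35,"turn":0},{"gripper":100,"dx":0,"dy":0,"dz":-65,"turn":0},{"gripper":100,"dx":0,"dy":0,"dz":-95,"turn":0},{"gripper":100,"dx":0,"dy":0,"dz":-110,"turn":0},{"gripper":100,"dx":0,"dy":0,"dz":-110,"turn":0},{"gripper":100,"dx":0,"dy":0,"dz":-110,"turn":0}]'; python3 - <<'E'
from held import *
s=read_state();im=capture('wrist');S=capture('scene');Z=capture('side')
print(s['time_s'],s['position'])
for n,I in(('scene',S),('wrist',im)):
    for zc in(.057,):
        p=proj(n,[[.498,-.3829,zc]],s)[0];h=wood(I,p,30 if n=='scene' else 60)
        f=lambda x:np.array([cv2.pointPolygonTest(ringhull(n,x,.06,s),(float(q[0]),float(q[1])),True)-.5 for q in h])
        r=least_squares(f,[.498,-.3829,zc],loss='soft_l1',diff_step=1e-3);print(n,p,h.min(0),h.max(0),r.x.round(4),np.abs(r.fun).mean().round(2))
for nm,x0,D in(('small',(.4405,-.2458),.04),('large',(.4741,-.1098),.076)):
    p=proj('scene',[[*x0,.007]])[0];h=wood(S,p,24);print(nm,p,h.min(0),h.max(0),fitring([('scene',h,None)],D,[*x0,.007]))
g=lambda I,x,y,w,h:cv2.resize(I[y:y+h,x:x+w,::-1],(400,400),interpolation=cv2.INTER_CUBIC)
cv2.imwrite('pics/c9.png',np.hstack([g(im,210,170,200,200),g(S,396,240,120,120)]))
E
```

```text
time_s: 11.1
position: [0.4972, -0.3826, 0.0624]
tcp_rot: [[-1.0, 0.006, -0.0], [0.006, 1.0, 0.0], [0.0, 0.0, -1.0]]
force: [0.0, 0.3, 1.1]
opening: 0.996
time_s: 11.9
position: [0.4971, -0.3825, 0.173]
tcp_rot: [[-1.0, 0.006, 0.0], [0.006, 1.0, -0.0], [-0.0, -0.0, -1.0]]
force: [-0.4, -0.1, -0.5]
opening: 1.004
11.9 [ 0.49710134 -0.38249164  0.17303238]
scene [457.07189447 296.39361474] [440. 287.] [475. 309.] [ 0.4995 -0.3825  0.0553] 0.15
wrist [311.49298026 241.00978463] [272. 201.] [352. 280.] [ 0.4988 -0.3826  0.0537] 0.25
small [370.31345153 317.50213345] [360. 311.] [381. 327.] (array([ 4.47923141e-01, -2.42807531e-01, -2.01656922e-04]), np.float64(0.19443175886879455))
large [312.18787154 290.53326937] [293. 288.] [331. 304.] (array([ 0.46639566, -0.11338516,  0.01161531]), np.float64(0.17456219815463622))
```

View pics/c9.png

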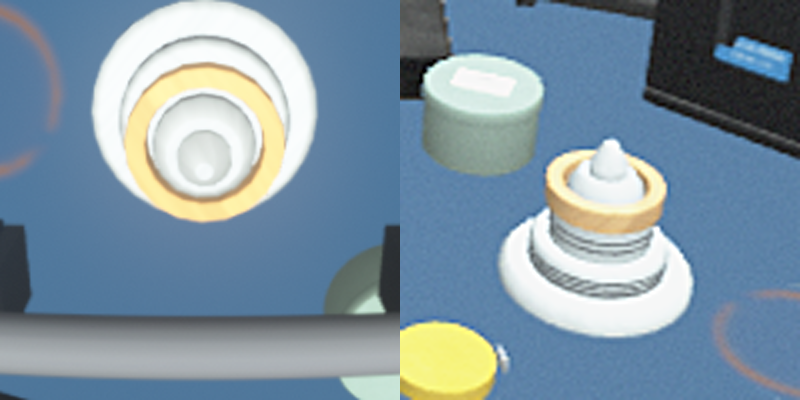

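The ring lies flat on the middle step, concentric with the cone (left crop, about (205,143)), and the fingers are well clear. The small and large rings' pixel extents haven't changed. Handing in.

```bash
python3 -c "
from rig import *
print(hand_in())"
```

```text
the job is handed in; nothing more can be done
None
```

I picked the medium plain-wood ring, held it around the cone down to the middle step and let go. I handed in about 12 s into the 38 s; no verdict was reported.

- **Seating:** contact came at TCP z 62.8 mm and the force rose to 7.6 N without the ring going lower. I then eased off, opened the gripper and lifted clear.
- **Last checks:** the wrist fit puts the ring within about 0.5 mm of the cone's axis and flat, with its centre at 54–55 mm. Seated is nominally 57 mm, and the difference is within the fit's height error. Tool force was near zero.
- **Other rings:** the small ring's pixel box is unchanged and the large ring's differs by 3 px at one edge. The final single-camera fits put them about 8 mm from the first two-camera fits; I took that as fit error, since the gripper never came down near the small ring and cleared the large one by about 16 mm.
- **Disagreements:** the side camera's cone fit was poor (residual 2–5 px), so I left it out. The scene and wrist cameras disagreed on the cone's x by about 2 mm, so I aligned the ring to the cone within each camera's own view.
- **Other problems:** one move call was refused for missing keys and one script stopped on repeated calibration calls. Neither moved anything.

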